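# Fit a clean filter cartridge in the bench dust extractor

### The arm

A 6-joint arm with a two-finger parallel gripper is mounted at the origin on the work surface. World frame = base frame: x ahead of the robot, y to its left, z up, the work surface at z = 0. Lengths are in m, angles in degrees, forces in N, time in s.
With the tool pointing down it reaches from about 0.375 to 0.9 m from the base axis. Payload 3.1 kg.
Tool frame: the origin (TCP) lies at the very end of the fingers, on their centre line; the grasp point (between the pads) lies 19 mm behind it; x points along the fingers, z is the direction in which the jaws open and shut, and the axes are right-handed (so a half turn about x gives the same grasp; the last joint's range is limited). The gripper opens to 87 mm and grips with 3 to 60 N. Pads are 19 mm wide; open, the fingers measure 117 mm over their backs; the gripper's body (75 mm by 190 mm) begins 51 mm behind the grasp point.
Start: joints at [62.252, 30.224, 82.088, -0, 67.689, -10.227], TCP at [0.188, 0.596, 0.223] pointing down, gripper open.
Joint ranges: [-176.69, 176.69], [-43.24, 126.21], [12.49, 139.97], [-82, 262], [0, 151.66], [-163.58, 163.58]. Speed limits (degrees/s): [159.86, 159.86, 180, 180, 180, 180].

### API

Orientations are given as a 3x3 rotation matrix whose columns are the frame's x, y, z axes.
In Python, from rig import bot gives the robot as it stands.
- The arm moves only by the tool send_rows, never from a script. Its arguments are lists of equal length, an entry for each row: "fingers": the opening, from 0 (shut) to 1 (fully open); "dp": the shift along the world's x, y, z in mm, a list of three; "turn": the turn, a rotation vector about the world's x, y, z in rad, a list of three. In form: {"fingers": [fingers, ...], "dp": [[tx, ty, tz], ...], "turn": [[rx, ry, rz], ...]}. A call has 1 to 10 rows; each row is the pose to reach, as a shift and turn from the pose measured when the call began; what a row does not reach only later rows make up. A row lasts 1/12 s, in which the tool goes at most 41.7 mm and 7.16 degrees, less where a joint would pass 70% of its speed; a pose out of reach is approached as far as the arm can. A call with a gripper value outside its range is refused whole. The fingers move at their own pace and stop on an object; the grip force is fixed at half the most. Time passes only in rows, so rows that repeat a pose let the fingers close. It gives the time, the measured TCP pose, the force and the opening at its end, in the units of the state.
- bot.read_state(): the state, without advancing time (a new reading comes with each control period).
- bot.capture(name): name is "side" or "top" or "wrist"; returns a dict with "img" (420x560x3 uint8, blue, green, red), "z_map" (420x560 float32, m along the optical axis (not along the pixel's ray), 0 where there is no reading), "mtx" (3x3 intrinsics, pixels), "origin" and "orientation" of the camera in the world; the wrist camera has in their place "hand_eye" (4x4, takes a point from camera to tool coordinates, whose origin is the TCP and whose axes are the tool frame's). Camera axes: x right, y up, looking along -z (the intrinsics and any distortion apply to the point x, -y, -z); pixel columns grow to the right and rows downward; lengths in m; the calibration is good to about 2 mm. A picture is of the moment at which its call begins: read the wrist's pose just before it.
- bot.hand_in(): hands the job in, once; it reports no verdict.
The state is a dict: "time_s": time; "joint_positions": joint angles; "qvel": joint speeds; "tau": joint torques, N m; "position": TCP position; "tcp_rot": TCP orientation; "force": force on the tool from outside, world axes, zero at the start; "moment": the same for the moment, N m; "opening": opening from 0.0 (shut) to 1.0 (fully open).
Only numpy, scipy, OpenCV 4.12 (cv2) and the standard library are available. Lean on these libraries where they do the work, as an engineer would, in place of code of your own. Each camera call takes 0.05 s, during which the arm holds its last target.

### The job

The spent filter is already out of the bench dust extractor. Set the clean filter cartridge (blue cap, white pleats) on the spigot in the open filter bay and, with the cover still open, press it down until it is fully home on its seat; then close the cover, press it down until the catch clicks and it lies flush, and press the green start button in and let it go. Leave the spent cartridge and everything else on the bench where it is.

Things in the scene. Friction and masses are not known exactly. Their poses are not given: they have to be found in the camera images.
- clean_filter: clean filter cartridge: upright cylinder, blue end caps 62 mm across, white pleats, 55 mm high, on top a blue grip bar 44 long, 12 thick, 22 high (total 77); about 0.15 kg. Stands open end down: a blind bore 40 mm across, 45 deep, in its underside. Origin at the centre of its underside; z up, x along the bar, y across its thickness
- clean_filter_grip (a point): the middle of the cartridge's grip bar, on its axis 66 mm above its underside (bar from 55 to 77 mm); axes as the cartridge
- extractor: white fixed bench dust extractor, 260 (x) x 340 (y) mm, deck 115 mm high. Origin at the centre of its underside; x away from its vented front, y to its left, z up. The filter bay, an open well 124 x 124 mm, is in the right (-y) part. A rigid grey hose, 72 mm thick, rises from the deck at x 60, y 105 mm and arches 170 mm to the left, to 400 mm above the bench
- seat (a point): centre of the filter seat, the spigot's foot on the bay floor: 95 mm to the right (-y) of the extractor's origin, 36 mm above the bench; axes as the extractor. A cartridge fully home, at any yaw, has its underside here and its bar's top 2 mm below the deck
- spigot_tip (a point): top of the spigot, 36 mm above the seat: dark core 19 mm across here and 33 mm at its foot, with six springy black lips that widen downwards and grip the bore. A cartridge merely set down stops 8 to 11 mm proud, within a few degrees of upright; pushing it home takes 10 to 16 N on top of its bar, and friction then holds it
- cover (a joint): hinge of the bay's cover, rad: 0 shut flush, 1.65 to 1.95 (fully open) at the start. Pale grey plate, 150 along the hinge, 143 wide, 8 mm thick. The stiff hinge stays where left (about 2 N at the edge). At 0.066 (edge 10 mm proud) a spring catch stops it; 8 to 10 N down on the blue mark clicks it past and it stays at 0. A proud cartridge's bar blocks it
- cover_hinge (a point): middle of the cover's hinge line, on the right (-y) side of the bay: in the extractor's frame x 0, y -164, z 119.5 mm; the line runs along the extractor's x. This frame turns with the cover: the cover reaches along its y, the outer face looks along its z (when open: out to the extractor's right, the cover leaning that way)
- cover_press (a point): blue press mark (40 x 18 mm) on the cover's outer face, 125 mm from the hinge and 20 mm from the free edge; shut, it lies 124.5 mm above the bench. z out of the outer face
- cover_edge (a point): middle of the cover's free edge, in mid thickness, at its tongue (32 mm wide, 8 mm round), 145 mm from the hinge. The catch's housing, 45 x 20 mm, stands 16 mm above the deck just beyond where this edge comes down
- start (a joint): green start button, travel in m: 0 out, 0.006 fully in; it springs back when let go; about 5 N to press fully
- start_top (a point): top centre of the green start button (26 mm across, in a dark ring) on the extractor's deck, 88 mm in front and 35 mm to the left of its origin, 133 mm above the bench; it is pressed straight down
- spent_filter: spent filter cartridge, same shape and size as the clean one, dusty dark grey-brown all over, standing upright; leave it where it stands. Origin at the centre of its underside
- stone_cast: cream stone cast of a dental arch on its base, about 66 x 64 x 34 mm, lying on the bench; a bystander. Origin at the centre of its underside
- bur_block: small aluminium block with ten dental burs standing in it, 45 x 80 x 44 mm; a bystander. Origin at the centre of its underside
- mixing_bowl: green round mixing bowl, 110 mm across and 58 mm high; a bystander. Origin at the centre of its underside
- pumice_jar: grey-brown jar with a pale cap, 60 mm across and 85 mm high; a bystander. Origin at the centre of its underside
- plaster_spatula: plaster spatula 190 mm long and 24 mm wide, wooden handle and narrow steel blade, lying flat; a bystander. Origin at the middle of its underside, x along its length towards the blade
Not all that is in view belongs to the job. Several things look just like the clean_filter: the one meant starts farthest to the robot's left.

How it is judged:
By the outcome, as a careful person would: the job done as asked, in the order asked, and still so for the second after the job is handed in, with the robot touching nothing.
It also fails if it takes over 56 s, if anything falls off the work surface, if the arm or the gripper's body presses on something with over 40 N, if the wrist force passes 120 N, or if a joint passes its speed limit or range.

## Working session

There is one attempt and no reset: what is moved stays moved. The work goes in short steps, Python scripts to look and compute and a tool call to move; the robot and the scene stay as the last step left them, time stands still between calls to the robot, and variables do not carry over. Pictures are saved under pics/ and viewed, and the job is handed in when it is done.

Besides the shell and the picture viewer there is one more tool, called after ">>>" in YAML: its name, and indented under it one key for each argument. send_rows: Moves the arm, as the interface text tells. Its arguments: {"type":"object","properties":{"fingers":{"type":"array","items":{"type":"number"}},"dp":{"type":"array","items":{"type":"array","items":{"type":"number"}}},"turn":{"type":"array","items":{"type":"array","items":{"type":"number"}}}},"required":["fingers","dp","turn"]}

```bash
ls; mkdir -p pics
python3 - <<'E'
from rig import bot
import cv2,numpy as np
s=bot.read_state();print(s)
for n in ["side","top","wrist"]:
    c=bot.capture(n);cv2.imwrite(f"pics/{n}0.png",c["img"]);np.savez(f"{n}0.npz",**c)
    print(n,c["mtx"],c.get("origin"),c.get("orientation"),c.get("hand_eye"),[k for k in c])
E
```

```text
pics
{'time_s': 0.0, 'joint_positions': array([ 6.22500412e+01,  3.02803173e+01,  8.21573371e+01,  2.92856973e-04,
        6.76878619e+01, -1.02268382e+01]), 'qvel': array([ 0.01066619,  0.01259476,  0.03231059, -0.0442257 ,  0.01956198,
        0.02669622]), 'tau': array([-2.78651743e-03, -4.40046465e+01, -1.76594138e+01,  6.31056377e-02,
        5.84048009e-02, -1.71260003e-04]), 'position': array([0.18779898, 0.59534583, 0.22155186]), 'tcp_rot': array([[-1.02419174e-03, -9.53594741e-01,  3.01091382e-01],
       [-1.93651601e-03,  3.01092867e-01,  9.53592856e-01],
       [-9.99997600e-01,  3.93593647e-04, -2.15502832e-03]]), 'force': array([0.11902131, 0.21254455, 1.44320216]), 'moment': array([-0.00130423, -0.01203198,  0.03993885]), 'opening': 0.9981328588185078}
side [[467.76530403   0.         277.13157827]
 [  0.         467.76530403 212.95237559]
 [  0.           0.           1.        ]] [-0.15264545 -0.97602115  0.85338004] [[ 0.78966942  0.35644293 -0.49937025]
 [-0.61352156  0.46363891 -0.63924194]
 [ 0.00367421  0.81116422  0.58480689]] None ['img', 'z_map', 'mtx', 'origin', 'orientation']
top [[418.76080234   0.         269.46426275]
 [  0.         418.76080234 207.37339908]
 [  0.           0.           1.        ]] [ 0.27804741 -0.11479839  1.35985953] [[-0.01802256  0.98162403 -0.18997223]
 [-0.99981561 -0.01643438  0.00993227]
 [ 0.00662768  0.1901162   0.98173922]] None ['img', 'z_map', 'mtx', 'origin', 'orientation']
wrist [[303.20270485   0.         277.36874315]
 [  0.         303.20270485 207.76410036]
 [  0.           0.           1.        ]] None None [[-5.99904347e-04  2.87428965e-01 -9.57801770e-01 -1.61188349e-01]
 [ 4.28019483e-04  9.57801928e-01  2.87428744e-01  7.83663957e-02]
 [ 9.99999728e-01 -2.37528065e-04 -6.97614737e-04  6.12185676e-04]
 [ 0.00000000e+00  0.00000000e+00  0.00000000e+00  1.00000000e+00]] ['img', 'z_map', 'mtx', 'hand_eye']
```

View pics/side0.png

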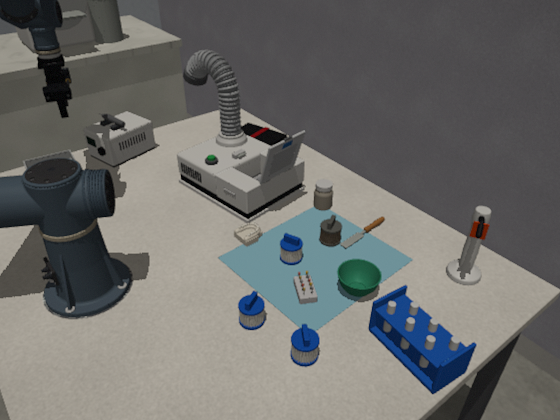

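View pics/top0.png

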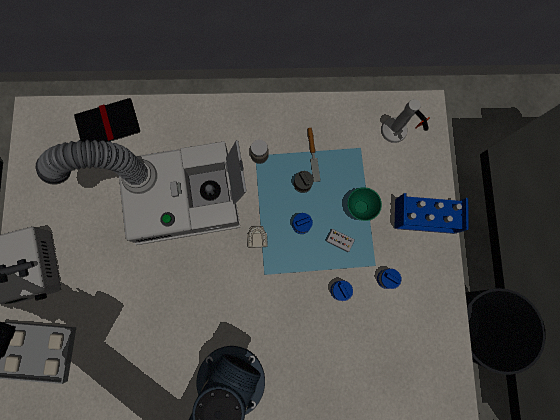

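View pics/wrist0.png

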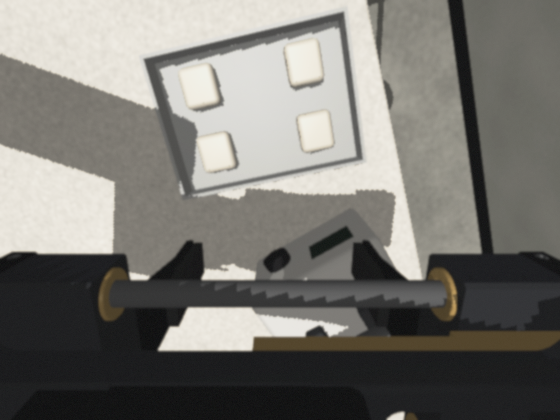

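```bash
cat > h.py <<'E'
import cv2,numpy as np
def cloud(c,R=None,o=None):
    R=c["orientation"] if R is None else R; o=c["origin"] if o is None else o
    K=c["mtx"];z=c["z_map"];v,u=np.mgrid[:z.shape[0],:z.shape[1]]
    P=np.stack([(u-K[0,2])/K[0,0]*z,-(v-K[1,2])/K[1,1]*z,-z],-1)
    W=P@np.asarray(R).T+o
    W[z==0]=np.nan
    return W
def wristpose(c,s):
    H=c["hand_eye"];R=s["tcp_rot"]
    return R@H[:3,:3], s["position"]+R@H[:3,3]
def ray(c,uv,h,R=None,o=None):
    R=c["orientation"] if R is None else R; o=c["origin"] if o is None else o
    K=c["mtx"];d=R@np.array([(uv[0]-K[0,2])/K[0,0],-(uv[1]-K[1,2])/K[1,1],-1])
    return o+d*(h-o[2])/d[2]
def proj(c,p,R=None,o=None):
    R=c["orientation"] if R is None else R; o=c["origin"] if o is None else o
    q=R.T@(np.asarray(p)-o);K=c["mtx"]
    return np.array([K[0,2]+K[0,0]*q[0]/-q[2],K[1,2]+K[1,1]*q[1]/q[2]])
E
python3 - <<'E'
import numpy as np,cv2
from h import *
t=dict(np.load("top0.npz"));s=dict(np.load("side0.npz"))
for n,c in(("top",t),("side",s)):
    W=cloud(c);hsv=cv2.cvtColor(c["img"],cv2.COLOR_BGR2HSV)
    print(n,"bench z",np.nanmedian(W[330:340,300:330,2]) )
    m=cv2.inRange(hsv,(105,150,60),(125,255,255))
    k,l,st,ce=cv2.connectedComponentsWithStats(m)
    for i in range(1,k):
        if st[i,4]>60:
            q=W[l==i];zz=q[:,2];top=q[zz>np.nanmax(zz)-.008]
            print("blue",ce[i].round(1),st[i,4],"max z",np.nanmax(zz).round(4),np.nanmedian(top,0).round(4))
    g=cv2.inRange(hsv,(55,120,60),(85,255,255));k,l,st,ce=cv2.connectedComponentsWithStats(g)
    for i in range(1,k):
        if st[i,4]>30: print("green",ce[i].round(1),st[i,4],np.nanmedian(W[l==i],0).round(4), ray(c,ce[i],.133))
    # deck
    d=(abs(W[...,2]-.115)<.004)
    cv2.imwrite(f"pics/deck_{n}.png",(d*255).astype(np.uint8))
for c,box in((t,(110,125,160,130)),(s,(165,110,160,120))):
    x,y,w,h=box;im=cv2.resize(c["img"][y:y+h,x:x+w],None,fx=4.5,fy=4.5,interpolation=cv2.INTER_CUBIC);cv2.imwrite("pics/crop_%d.png"%x,im)
E
```

```text
top bench z 7.638425894174183e-05
blue [431.  214.9] 1533 max z 0.103 [ 0.5135 -0.543   0.0966]
blue [466.5 213.3] 63 max z 0.1008 [ 0.4903 -0.733   0.0958]
blue [302.6 222.4] 279 max z 0.0811 [ 0.482  -0.2339  0.0774]
blue [391.2 278.4] 276 max z 0.083 [ 0.3024 -0.4976  0.0777]
blue [342.5 290.5] 286 max z 0.0822 [ 0.2679 -0.3469  0.0788]
green [359.8 204.8] 170 [ 0.5428 -0.427   0.0067] [ 0.51864415 -0.39755806  0.133     ]
green [166.1 218.2] 51 [0.4877 0.1788 0.137 ] [0.48784935 0.17982343 0.133     ]
side bench z 0.05427124702443964
blue [290.6 242.6] 289 max z 0.0798 [ 0.4746 -0.2348  0.0766]
blue [418.5 342.3] 4651 max z 0.0984 [ 0.4921 -0.7323  0.0943]
blue [250.9 304.5] 406 max z 0.0806 [ 0.2603 -0.3511  0.0768]
blue [304.8 338.9] 545 max z 0.0809 [ 0.2953 -0.5026  0.0766]
green [210.6 157.5] 33 [0.4776 0.1714 0.135 ] [0.47954611 0.17472296 0.133     ]
green [358.9 274.2] 1047 [ 0.5554 -0.411   0.0339] [ 0.46381837 -0.48415363  0.133     ]
```

View pics/crop_110.png

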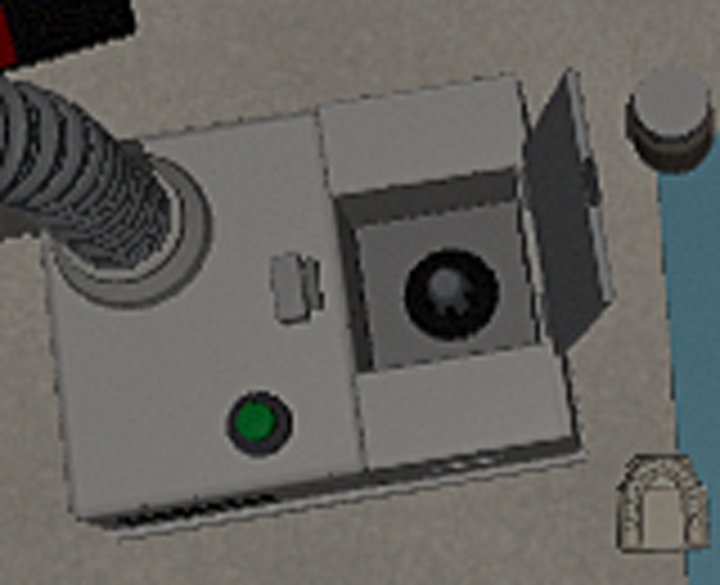

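View pics/crop_165.png

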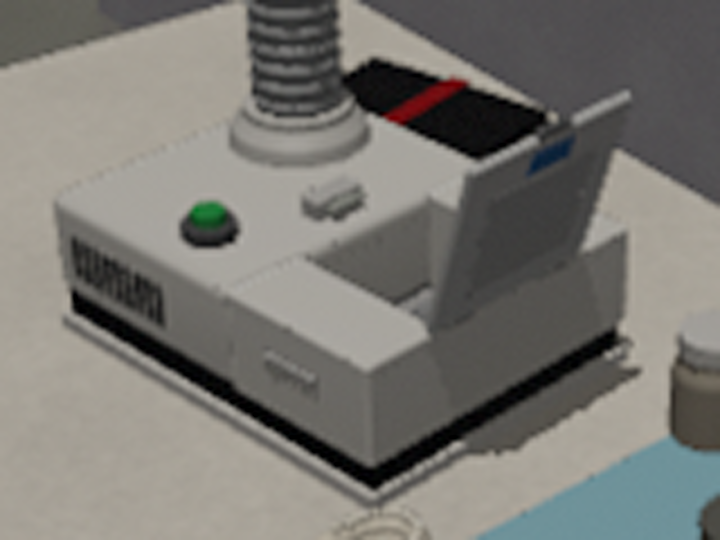

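View pics/deck_top.png

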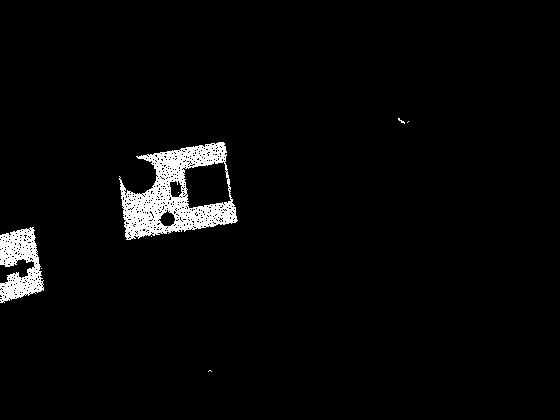

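Run:
```python
import numpy as np,cv2
from h import *
t=dict(np.load("top0.npz"));c=t
W=cloud(c);d=(abs(W[...,2]-.115)<.004);d[:,:100]=0;d[:,300:]=0
P=W[d][:,:2].astype(np.float32)*1000
r=cv2.minAreaRect(P);print(r,cv2.boxPoints(r))
# cover points: 
m=np.zeros(d.shape,bool);m[130:215,220:260]=1
m&=(W[...,2]>.13);Q=W[m];print(len(Q),np.nanmax(Q,0),np.nanmin(Q,0))
s=dict(np.load("side0.npz"));Ws=cloud(s)
hsv=cv2.cvtColor(s["img"],cv2.COLOR_BGR2HSV)
mm=cv2.inRange(hsv,(95,80,40),(125,255,255));mm[:,:270]=0;mm[160:]=0;mm[:,320:]=0
k,l,st,ce=cv2.connectedComponentsWithStats(mm)
for i in range(1,k): print(ce[i],st[i],np.nanmean(Ws[l==i],0))
# spigot dark mask in top
g=cv2.cvtColor(c["img"],cv2.COLOR_BGR2GRAY)
a=c["img"][170:205,190:230].max(2)<45
k,l,st,ce=cv2.connectedComponentsWithStats(a.astype(np.uint8))
for i in range(1,k):
  if st[i,4]>20: print("dark",ce[i]+[190,170],st[i])
# bar orientation of clean filter from top: points z>0.065
for n,cc,WW in(("top",t,W),("side",s,Ws)):
  M=(np.hypot(WW[...,0]-.478,WW[...,1]+.234)<.05)&(WW[...,2]>.062)
  print(n,M.sum(),cv2.minAreaRect((WW[M][:,:2]*1000).astype(np.float32)),cv2.fitLine((WW[M][:,:2]*1000).astype(np.float32),cv2.DIST_L2,0,.01,.01).ravel())
```

```text
((378.0050354003906, 126.14922332763672), (668.0062255859375, 337.56854248046875), 8.539275169372559) [[ 22.642273 243.46718 ]
 [ 72.76691  -90.359184]
 [733.3678     8.831268]
 [683.24316  342.65762 ]]
730 [0.68347161 0.00285419 0.26118206] [ 0.53208752 -0.06061186  0.13059227]
[286.67647059 144.20588235] [282 141  10   8  34] [ 0.60492329 -0.04908435  0.23238354]
dark [209.98233216 190.32862191] [ 10  11  21  20 283]
dark [190.53571429 198.28571429] [ 0 19  3 16 28]
top 64 ((478.17901611328125, -237.8898468017578), (41.241851806640625, 46.366512298583984), 45.38430404663086) [ 3.6800075e-01 -9.2982548e-01  4.8092252e+02 -2.3104654e+02]
side 112 ((476.2392272949219, -233.23922729492188), (16.998659133911133, 45.25413513183594), 20.658348083496094) [ 3.7553942e-01 -9.2680645e-01  4.7541611e+02 -2.3524698e+02]
```

Run:
```python
import numpy as np,cv2
from h import *
c=dict(np.load("top0.npz"))
W=cloud(c);d=(abs(W[...,2]-.115)<.004);d[:,:100]=0;d[:,300:]=0;d[260:]=0
P=W[d][:,:2].astype(np.float32)*1000
r=cv2.minAreaRect(P);print(r,cv2.boxPoints(r))
print(ray(c,(209.98,190.33),.065))
p=np.array(r[0]);a=np.radians(8.5)
for yaw in (8.5,):
  ex=np.array([np.cos(a),np.sin(a)]);ey=np.array([-ex[1],ex[0]])
  print("seat",p-95*ey,"btn",p-88*ex+35*ey,"hinge",p-164*ey,"hose",p+60*ex+105*ey,p+60*ex+275*ey)
```

```text
((579.224609375, 156.77479553222656), (260.3620300292969, 337.7018737792969), 8.774567604064941) [[424.80945  303.7908  ]
 [476.32495  -29.95869 ]
 [733.6398     9.758789]
 [682.12427  343.50827 ]]
[0.58681842 0.05974688 0.065     ]
seat [593.26650343  62.81828851] btn [487.01788401 178.38312257] hinge [603.4653528   -5.42380606] hose [623.04557301 269.49002585] [597.91797312 437.62272262]
```

>>> send_rows:
  fingers: [1,1,1,1,1,1,1,1,1,1]
  dp:
    - [10,-10,40]
    - [30,-40,70]
    - [60,-75,90]
    - [85,-110,100]
    - [110,-145,110]
    - [130,-180,120]
    - [155,-215,130]
    - [175,-250,135]
    - [200,-285,138]
    - [222,-320,138]
  turn:
    - [0,0,-0.1]
    - [0,0,-0.2]
    - [0,0,-0.3]
    - [0,0,-0.4]
    - [0,0,-0.5]
    - [0,0,-0.6]
    - [0,0,-0.7]
    - [0,0,-0.8]
    - [0,0,-0.9]
    - [0,0,-1.0]

```text
time_s: 0.98
position: [0.3997, 0.2911, 0.36]
tcp_rot: [[-0.0, -0.257, 0.966], [0.001, 0.966, 0.257], [-1.0, 0.001, 0.0]]
force: [1.3, 0.5, 0.2]
opening: 1.003
```

>>> send_rows:
  fingers: [0.6,0.5,0.5,0.5,0.5,0.5,0.5]
  dp:
    - [24,-35,0]
    - [48,-70,0]
    - [72,-105,0]
    - [96,-140,0]
    - [120,-175,0]
    - [120,-185,0]
    - [120,-185,0]
  turn:
    - [0,0,0]
    - [0,0,0]
    - [0,0,0]
    - [0,0,0]
    - [0,0,0]
    - [0,0,0]
    - [0,0,0]

```text
time_s: 1.57
position: [0.5212, 0.1024, 0.3593]
tcp_rot: [[-0.001, -0.252, 0.968], [-0.001, 0.968, 0.252], [-1.0, -0.001, -0.001]]
force: [0.6, 0.3, -0.5]
opening: 0.563
```

```bash
cat > snap.py <<'E'
import sys
from rig import bot
import cv2,numpy as np
from h import *
def snap(tag,cam="wrist"):
    s=bot.read_state();c=bot.capture(cam)
    if cam=="wrist":
        c["orientation"],c["origin"]=wristpose(c,s)
    cv2.imwrite(f"pics/{tag}.png",c["img"]);np.savez(tag+".npz",**c)
    print(s["time_s"],s["position"].round(4),s["tcp_rot"].round(3).tolist(),s["force"].round(1),"open",round(s["opening"],3),s["joint_positions"].round(1))
    return s,c
if __name__=="__main__": snap(sys.argv[1],sys.argv[2] if len(sys.argv)>2 else "wrist")
E
python3 snap.py w1
```

```text
1.5667 [0.5212 0.1024 0.3593] [[-0.001, -0.252, 0.968], [-0.001, 0.968, 0.252], [-1.0, -0.001, -0.001]] [ 0.6  0.3 -0.5] open 0.563 [ -0.9  15.   84.5  -0.   80.5 -15.5]
```

View pics/w1.png

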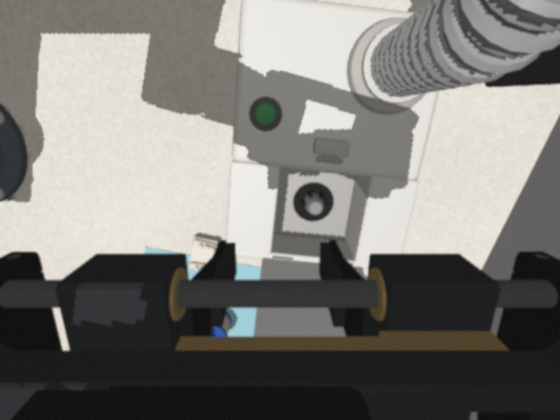

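Run:
```python
import numpy as np,cv2
from h import *
c=dict(np.load("w1.npz"));W=cloud(c);im=c["img"];hsv=cv2.cvtColor(im,cv2.COLOR_BGR2HSV)
m=cv2.inRange(hsv,(50,80,20),(90,255,255));m[200:]=0
k,l,st,ce=cv2.connectedComponentsWithStats(m)
for i in range(1,k):
    if st[i,4]>50: print("btn",ce[i],st[i],ray(c,ce[i],.133),np.nanmedian(W[l==i],0))
d=(abs(W[...,2]-.115)<.004);d[260:]=0
d=cv2.morphologyEx(d.astype(np.uint8),cv2.MORPH_OPEN,np.ones((3,3)))
k,l,st,ce=cv2.connectedComponentsWithStats(d);i=1+np.argmax(st[1:,4]);d=l==i;print(st[i])
P=(W[d][:,:2]*1000).astype(np.float32);print(np.nanmedian(W[d][:,2]),cv2.minAreaRect(P))
# front/back edges per row for line fits
A=[];B=[]
for r in range(175,245,3):
    u=np.where(d[r])[0]
    if len(u): A.append(ray(c,(u[0]-.5,r),.115)[:2]);B.append(ray(c,(u[-1]+.5,r),.115)[:2])
for E in(A,B):
    E=np.array(E,np.float32)*1000;f=cv2.fitLine(E,cv2.DIST_HUBER,0,.01,.01).ravel();print("line",f,np.degrees(np.arctan2(f[1],f[0])),np.std((E-f[2:])@[-f[1],f[0]]))
# bay edges: hole in deck
h=(W[...,2]<.10)&(W[...,2]>.02);h[270:]=0;h[:150]=0;h[:,:245]=0;h[:,390:]=0
print(ce[i])
# spigot: points above floor in bay
sp=(W[...,2]>.045)&(W[...,2]<.09)&(np.hypot(W[...,0]-.593,W[...,1]-.063)<.03);Q=W[sp];print("spig",sp.sum(),np.median(Q,0),Q[:,2].max());T=Q[Q[:,2]>Q[:,2].max()-.006];print(len(T),T.mean(0),(T.min(0)+T.max(0))/2)
x=cv2.resize(im[130:260,200:460],None,fx=3,fy=3,interpolation=cv2.INTER_CUBIC);cv2.imwrite("pics/w1c.png",x)
x=cv2.normalize(im[160:250,260:370],None,0,255,cv2.NORM_MINMAX);cv2.imwrite("pics/w1d.png",cv2.resize(x,None,fx=6,fy=6,interpolation=cv2.INTER_CUBIC))
```

```text
btn [264.94662921 113.58426966] [255 103  21  22 356] [0.48643996 0.1792171  0.133     ] [0.48654205 0.17922589 0.13577032]
[  227     0   212   260 31159]
0.11393675522884306 ((577.7681884765625, 157.34945678710938), (258.43182373046875, 335.4886474609375), 9.330467224121094)
line [ 1.6275549e-01 -9.8666644e-01  4.6624170e+02  4.3152531e+01] -80.633125 2.7369764
line [ 1.5633406e-01 -9.8770422e-01  7.1717529e+02  9.8624474e+01] -81.00582 1.2651368
[318.10882891 123.51802048]
spig 397 [0.58999895 0.06808382 0.06554832] 0.07340898424779546
182 [0.59281487 0.06532598 0.0703354 ] [0.59326579 0.06462557 0.07042961]
```

View pics/w1d.png

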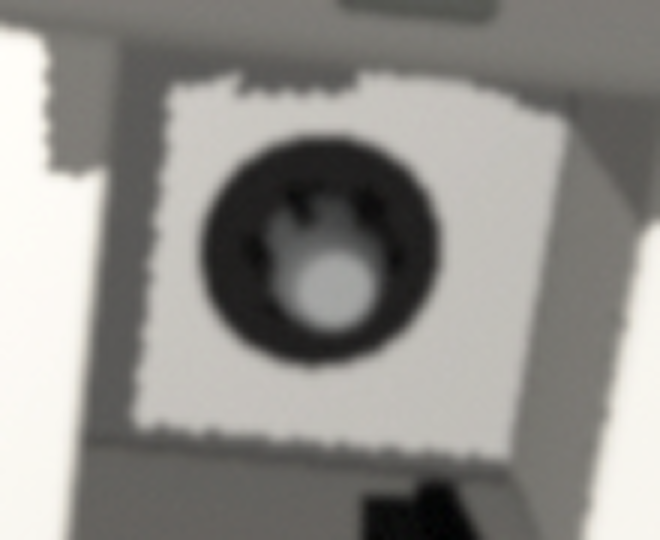

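Run:
```python
import numpy as np
from h import *
c=dict(np.load("w1.npz"))
print("tip",ray(c,(316.0,207.9),.072),"foot",ray(c,(313.4,201.6),.045))
for yaw in(8.8,9.1):
  a=np.radians(yaw);ex=np.array([np.cos(a),np.sin(a)]);ey=np.array([-ex[1],ex[0]])
  btn=np.array([486.5,179.2]);print("seat from btn",btn+88*ex-130*ey,"origin",btn+88*ex-35*ey)
```

```text
tip [0.5938502 0.0641597 0.072    ] foot [0.59220892 0.06641928 0.045     ]
seat from btn [593.35225628  64.193064  ] origin [578.81860184 158.07476024]
seat from btn [593.95296374  64.75411504] origin [578.92794735 158.55842668]
```

>>> send_rows:
  fingers: [0.5,0.5,0.5,0.5,0.5,0.5,0.5,0.5,0.5,0.5]
  dp:
    - [-10,-36,0]
    - [-20,-76,0]
    - [-28,-116,0]
    - [-35,-156,0]
    - [-40,-195,-5]
    - [-43,-232,-20]
    - [-43,-268,-40]
    - [-43,-300,-65]
    - [-43,-325,-95]
    - [-43,-336,-130]
  turn:
    - [0,0,0.02]
    - [0,0,0.04]
    - [0,0,0.06]
    - [0,0,0.08]
    - [0,0,0.1]
    - [0,0,0.13]
    - [0,0,0.13]
    - [0,0,0.13]
    - [0,0,0.13]
    - [0,0,0.13]

```text
time_s: 2.45
position: [0.4784, -0.234, 0.2296]
tcp_rot: [[0.003, -0.376, 0.926], [-0.003, 0.926, 0.376], [-1.0, -0.004, 0.001]]
force: [0.3, -0.8, -0.1]
opening: 0.502
```

>>> send_rows:
  fingers: [0.5,0.5,0.5,0.5]
  dp:
    - [0,0,-35]
    - [0,0,-45]
    - [0,0,-45]
    - [0,0,-45]
  turn:
    - [0,0,0]
    - [0,0,0]
    - [0,0,0]
    - [0,0,0]

```text
time_s: 2.78
position: [0.4788, -0.2327, 0.1852]
tcp_rot: [[0.003, -0.378, 0.926], [-0.002, 0.926, 0.378], [-1.0, -0.003, 0.001]]
force: [1.1, -0.2, 0.7]
opening: 0.501
```

```bash
python3 snap.py w2
python3 - <<'E'
import numpy as np,cv2
from h import *
c=dict(np.load("w2.npz"));W=cloud(c)
M=(np.hypot(W[...,0]-.478,W[...,1]+.234)<.05)&(W[...,2]>.068)&(W[...,2]<.085);hsv=cv2.cvtColor(c["img"],cv2.COLOR_BGR2HSV)
M&=(cv2.inRange(hsv,(100,100,40),(130,255,255))>0)
P=(W[M][:,:2]*1000).astype(np.float32);print(M.sum(),np.nanmedian(W[M],0),cv2.minAreaRect(P),cv2.boxPoints(cv2.minAreaRect(P)))
f=cv2.fitLine(P,cv2.DIST_L2,0,.01,.01).ravel();print(f,np.degrees(np.arctan2(f[1],f[0])))
E
```

```text
2.7833 [ 0.4788 -0.2327  0.1852] [[0.003, -0.378, 0.926], [-0.002, 0.926, 0.378], [-1.0, -0.003, 0.001]] [ 1.1 -0.2  0.7] open 0.501 [-37.9  25.9  97.8  -0.   56.1 -60.1]
580 [ 0.47929245 -0.22905293  0.07575194] ((480.2311096191406, -230.341552734375), (11.946432113647461, 43.1077766418457), 21.943557739257812) [[ 466.6361  -212.58134]
 [ 482.74518 -252.56606]
 [ 493.8261  -248.10176]
 [ 477.71704 -208.11705]]
[ 3.6026108e-01 -9.3285149e-01  4.7934769e+02 -2.2935886e+02] -68.883766
```

View pics/w2.png

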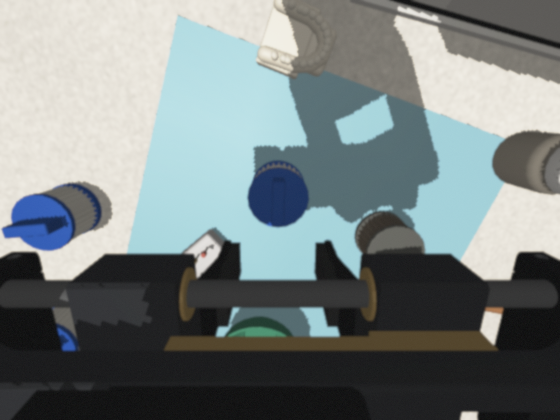

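>>> send_rows:
  fingers: [0.5,0.5,0.5,0.5,0.5,0.5,0.5,0.5]
  dp:
    - [1,2,-30]
    - [1,2,-60]
    - [1,2,-85]
    - [1,2,-105]
    - [1,2,-118]
    - [1,2,-125]
    - [1,2,-125]
    - [1,2,-125]
  turn:
    - [0,0,0]
    - [0,0,0]
    - [0,0,0]
    - [0,0,0]
    - [0,0,0]
    - [0,0,0]
    - [0,0,0]
    - [0,0,0]

```text
time_s: 3.5
position: [0.4819, -0.2317, 0.0628]
tcp_rot: [[0.007, -0.379, 0.926], [-0.006, 0.926, 0.379], [-1.0, -0.008, 0.004]]
force: [0.7, -0.5, 0.4]
opening: 0.506
```

>>> send_rows:
  fingers: [0.3,0.1,0,0,0,0,0,0]
  dp:
    - [0,0,0]
    - [0,0,0]
    - [0,0,0]
    - [0,0,0]
    - [0,0,0]
    - [0,0,0]
    - [0,0,0]
    - [0,0,0]
  turn:
    - [0,0,0]
    - [0,0,0]
    - [0,0,0]
    - [0,0,0]
    - [0,0,0]
    - [0,0,0]
    - [0,0,0]
    - [0,0,0]

```text
time_s: 4.17
position: [0.4817, -0.2316, 0.0625]
tcp_rot: [[0.007, -0.378, 0.926], [-0.006, 0.926, 0.379], [-1.0, -0.008, 0.004]]
force: [0.1, 0.3, -2.7]
opening: 0.134
```

>>> send_rows:
  fingers: [0,0,0,0,0,0,0,0,0,0]
  dp:
    - [0,0,15]
    - [0,0,45]
    - [0,0,80]
    - [0,0,120]
    - [0,0,160]
    - [0,0,200]
    - [0,0,240]
    - [0,10,275]
    - [5,35,297]
    - [15,70,297]
  turn:
    - [0,0,0]
    - [0,0,0]
    - [0,0,0]
    - [0,0,0]
    - [0,0,0]
    - [0,0,0]
    - [0,0,0]
    - [0,0,0]
    - [0,0,0]
    - [0,0,0]

```text
time_s: 5.0
position: [0.4988, -0.1642, 0.3653]
tcp_rot: [[0.017, -0.375, 0.927], [-0.013, 0.927, 0.375], [-1.0, -0.018, 0.011]]
force: [1.1, -0.1, -1.6]
opening: 0.13
```

```bash
python3 snap.py w3
```

```text
5.0 [ 0.4988 -0.1642  0.3653] [[0.017, -0.375, 0.927], [-0.013, 0.927, 0.375], [-1.0, -0.018, 0.011]] [ 1.1 -0.1 -1.6] open 0.13 [-30.3  13.6  85.5  -0.2  79.6 -52.3]
```

View pics/w3.png

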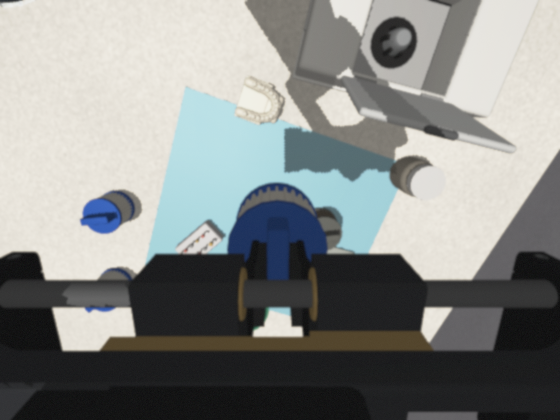

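>>> send_rows:
  fingers: [0,0,0,0,0,0,0,0,0,0]
  dp:
    - [12,30,0]
    - [25,62,0]
    - [40,96,0]
    - [54,131,0]
    - [69,167,0]
    - [83,200,0]
    - [92,222,0]
    - [95,229,0]
    - [95,229,0]
    - [95,229,0]
  turn:
    - [0,0,-0.03]
    - [0.005,0.005,-0.08]
    - [0.01,0.01,-0.12]
    - [0.013,0.017,-0.16]
    - [0.013,0.017,-0.2]
    - [0.013,0.017,-0.23]
    - [0.013,0.017,-0.23]
    - [0.013,0.017,-0.23]
    - [0.013,0.017,-0.23]
    - [0.013,0.017,-0.23]

```text
time_s: 5.88
position: [0.5932, 0.0736, 0.3617]
tcp_rot: [[-0.004, -0.16, 0.987], [0.009, 0.987, 0.16], [-1.0, 0.01, -0.002]]
force: [0.2, -0.7, -2.0]
opening: 0.135
```

```bash
python3 snap.py w4
python3 - <<'E'
import numpy as np,cv2
from h import *
c=dict(np.load("w4.npz"));W=cloud(c);T=np.array([.5935,.0645])
hsv=cv2.cvtColor(c["img"],cv2.COLOR_BGR2HSV);b=cv2.inRange(hsv,(100,100,30),(130,255,255))>0
b[:180]=0;b[300:]=0
D=W[b];print(len(D))
h,e=np.histogram(D[:,2],20);print(h,e.round(4))
x=cv2.resize(c["img"][170:300,200:350],None,fx=4,fy=4);cv2.imwrite("pics/w4c.png",x)
E
```

```text
5.8833 [0.5932 0.0736 0.3617] [[-0.004, -0.16, 0.987], [0.009, 0.987, 0.16], [-1.0, 0.01, -0.002]] [ 0.2 -0.7 -2. ] open 0.135 [ -3.9  21.   75.2   0.5  84.  -13.2]
4880Traceback (most recent call last):
  File "<stdin>", line 7, in <module>
    bin_edges, uniform_bins = _get_bin_edges(a, bins, range, weights)
                              ~~~~~~~~~~~~~~^^^^^^^^^^^^^^^^^^^^^^^^^
    first_edge, last_edge = _get_outer_edges(a, range)
                            ~~~~~~~~~~~~~~~~^^^^^^^^^^
    raise ValueError(
        f"autodetected range of [{first_edge}, {last_edge}] is not finite")
ValueError: autodetected range of [nan, nan] is not finite
```

View pics/w4.png

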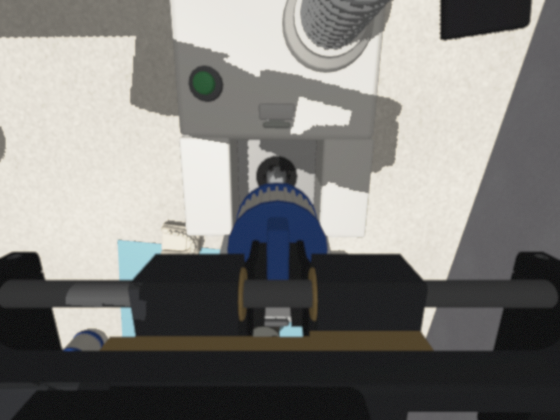

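>>> send_rows:
  fingers: [0,0,0,0]
  dp:
    - [0,-9,0]
    - [0,-9,0]
    - [0,-9,0]
    - [0,-9,0]
  turn:
    - [-0.009,-0.004,0]
    - [-0.009,-0.004,0]
    - [-0.009,-0.004,0]
    - [-0.009,-0.004,0]

```text
time_s: 6.27
position: [0.593, 0.0628, 0.3622]
tcp_rot: [[0.001, -0.157, 0.988], [0.001, 0.988, 0.157], [-1.0, 0.0, 0.001]]
force: [-0.2, -0.4, -0.5]
opening: 0.136
```

```bash
python3 snap.py w5
python3 - <<'E'
import numpy as np,cv2
from h import *
from rig import bot
s=bot.read_state()
c=dict(np.load("w5.npz"));W=cloud(c);K=c["mtx"]
hsv=cv2.cvtColor(c["img"],cv2.COLOR_BGR2HSV);b=cv2.inRange(hsv,(100,100,20),(130,255,255));b[:175]=0;b[300:]=0
k,l,st,ce=cv2.connectedComponentsWithStats(b);i=1+np.argmax(st[1:,4]);b=(l==i);print(st[i])
D=W[b];D=D[np.isfinite(D[:,2])];h,e=np.histogram(D[:,2],16);print(h,e.round(4))
zc=s["position"][2]-.0075
for zz in (zc-.003,zc,zc+.003):
  A=[]
  for r in range(212,250,2):
    u=np.where(b[r])[0];A+= [ray(c,(u[0],r),zz)[:2],ray(c,(u[-1]+1,r),zz)[:2]]
  A=np.array(A);x=np.linalg.lstsq(np.c_[2*A,np.ones(len(A))],(A**2).sum(1),rcond=None)[0];R=np.sqrt(x[2]+x[0]**2+x[1]**2)
  print(zz,"centre",x[:2],"R",R,"rel tcp",x[:2]-s["position"][:2])
x=cv2.resize(c["img"][170:300,200:350],None,fx=4,fy=4);cv2.imwrite("pics/w5c.png",x)
E
```

```text
6.2667 [0.593  0.0628 0.3622] [[0.001, -0.157, 0.988], [0.001, 0.988, 0.157], [-1.0, 0.0, 0.001]] [-0.2 -0.4 -0.5] open 0.136 [ -4.7  20.8  75.5   0.   83.7 -13.7]
[ 228  201   99   79 4618]
[3004   96  113  132 1089   54   13    0    0    0    0    0    0    0
   67   20] [0.351  0.3569 0.3627 0.3685 0.3744 0.3802 0.386  0.3918 0.3977 0.4035
 0.4093 0.4152 0.421  0.4268 0.4327 0.4385 0.4443]
0.35171904168368595 centre [0.5936844  0.06468072] R 0.030115382450626046 rel tcp [0.00060894 0.00159226]
0.35471904168368595 centre [0.59346423 0.06601303] R 0.029589188201721905 rel tcp [0.00038877 0.00292457]
0.35771904168368596 centre [0.59324406 0.06734534] R 0.029062993952838904 rel tcp [0.0001686  0.00425687]
```

View pics/w5c.png

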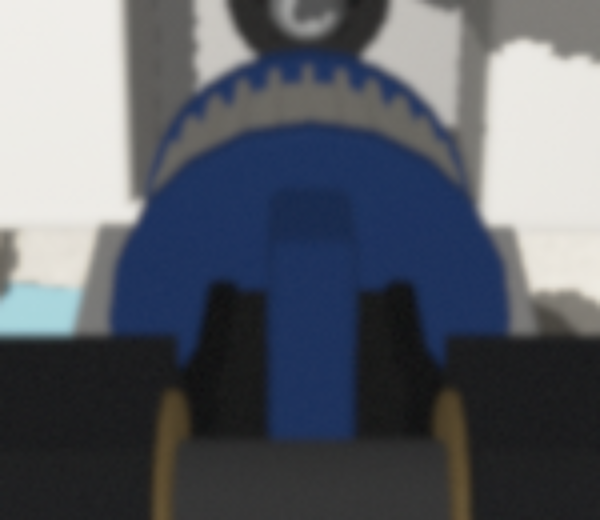

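>>> send_rows:
  fingers: [0,0,0,0,0,0,0,0,0,0]
  dp:
    - [0,0,-25]
    - [0,0,-60]
    - [0,0,-95]
    - [0,0,-130]
    - [0,0,-160]
    - [0,0,-185]
    - [0,0,-200]
    - [0,0,-205]
    - [0,0,-205]
    - [0,0,-205]
  turn:
    - [0,0,0]
    - [0,0,0]
    - [0,0,0]
    - [0,0,0]
    - [0,0,0]
    - [0,0,0]
    - [0,0,0]
    - [0,0,0]
    - [0,0,0]
    - [0,0,0]

```text
time_s: 7.15
position: [0.5939, 0.063, 0.158]
tcp_rot: [[0.002, -0.157, 0.988], [0.0, 0.988, 0.157], [-1.0, 0.0, 0.002]]
force: [-0.4, -0.2, -0.3]
opening: 0.134
```

```bash
python3 snap.py w6
```

```text
7.15 [0.5939 0.063  0.158 ] [[0.002, -0.157, 0.988], [0.0, 0.988, 0.157], [-1.0, 0.0, 0.002]] [-0.4 -0.2 -0.3] open 0.134 [ -4.7  32.6  89.8   0.   57.5 -13.7]
```

View pics/w6.png

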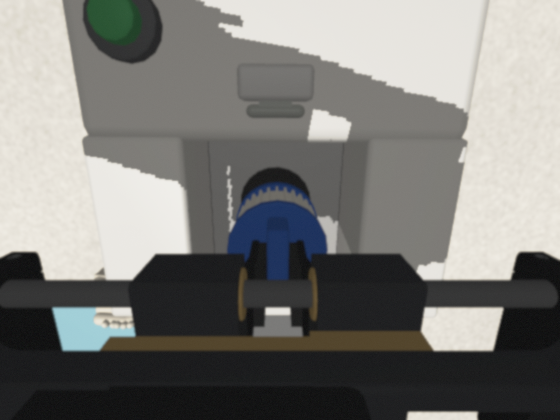

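>>> send_rows:
  fingers: [0,0,0,0,0,0,0,0]
  dp:
    - [-0.5,0,-8]
    - [-0.5,0,-16]
    - [-0.5,0,-24]
    - [-0.5,0,-30]
    - [-0.5,0,-36]
    - [-0.5,0,-42]
    - [-0.5,0,-46]
    - [-0.5,0,-46]
  turn:
    - [0,0,0]
    - [0,0,0]
    - [0,0,0]
    - [0,0,0]
    - [0,0,0]
    - [0,0,0]
    - [0,0,0]
    - [0,0,0]

```text
time_s: 7.87
position: [0.5931, 0.0628, 0.1114]
tcp_rot: [[0.002, -0.157, 0.988], [0.0, 0.988, 0.157], [-1.0, -0.0, 0.002]]
force: [0.4, -1.0, -1.7]
opening: 0.134
```

>>> send_rows:
  fingers: [0,0,0,0,0,0,0,0]
  dp:
    - [0,0,-3]
    - [0,0,-6]
    - [0,0,-8]
    - [0,0,-10]
    - [0,0,-11]
    - [0,0,-12]
    - [0,0,-13]
    - [0,0,-13]
  turn:
    - [0,0,0]
    - [0,0,0]
    - [0,0,0]
    - [0,0,0]
    - [0,0,0]
    - [0,0,0]
    - [0,0,0]
    - [0,0,0]

```text
time_s: 8.53
position: [0.5938, 0.0626, 0.1001]
tcp_rot: [[0.004, -0.157, 0.988], [-0.0, 0.988, 0.157], [-1.0, -0.001, 0.003]]
force: [-2.4, -1.1, 9.1]
opening: 0.134
```

>>> send_rows:
  fingers: [0,0,0,0,0,0]
  dp:
    - [0,0,-2]
    - [0,0,-3]
    - [0,0,-4]
    - [0,0,-5]
    - [0,0,-6]
    - [0,0,-6]
  turn:
    - [0,0,0]
    - [0,0,0]
    - [0,0,0]
    - [0,0,0]
    - [0,0,0]
    - [0,0,0]

```text
time_s: 9.03
position: [0.5936, 0.0626, 0.0984]
tcp_rot: [[0.004, -0.158, 0.987], [-0.001, 0.987, 0.158], [-1.0, -0.002, 0.004]]
force: [-7.1, -1.8, 25.0]
opening: 0.136
```

>>> send_rows:
  fingers: [0.2,0.35,0.4,0.4,0.4,0.4,0.4,0.2,0,0]
  dp:
    - [0,0,0]
    - [0,0,0]
    - [0,0,0]
    - [0,0,5]
    - [0,0,20]
    - [0,0,40]
    - [0,0,55]
    - [0,0,55]
    - [0,0,55]
    - [0,0,55]
  turn:
    - [0,0,0]
    - [0,0,0]
    - [0,0,0]
    - [0,0,0]
    - [0,0,0]
    - [0,0,0]
    - [0,0,0]
    - [0,0,0]
    - [0,0,0]
    - [0,0,0]

```text
time_s: 9.87
position: [0.5929, 0.0627, 0.1523]
tcp_rot: [[0.002, -0.158, 0.987], [-0.001, 0.987, 0.158], [-1.0, -0.001, 0.002]]
force: [0.3, 0.3, 0.6]
opening: 0.253
```

```bash
python3 snap.py w7
python3 - <<'E'
import numpy as np,cv2
from h import *
c=dict(np.load("w7.npz"));W=cloud(c)
hsv=cv2.cvtColor(c["img"],cv2.COLOR_BGR2HSV);b=cv2.inRange(hsv,(100,100,20),(130,255,255))>0;b[:100]=0
D=W[b];D=D[np.isfinite(D[:,2])&(D[:,2]>.05)&(D[:,2]<.2)];h,e=np.histogram(D[:,2],16);print(h,e.round(4))
d=(abs(W[...,2]-.115)<.01);d[260:]=0;print(np.median(W[d][:,2]))
E
```

```text
9.8667 [0.5929 0.0627 0.1523] [[0.002, -0.158, 0.987], [-0.001, 0.987, 0.158], [-1.0, -0.001, 0.002]] [0.3 0.3 0.6] open 0.253 [ -4.7  32.9  90.2  -0.   56.7 -13.8]
[   1    0    0    2 3265   38   37  685  301    0    0    0    0    3
   48    4] [0.0609 0.0674 0.0738 0.0803 0.0867 0.0931 0.0996 0.106  0.1125 0.1189
 0.1254 0.1318 0.1382 0.1447 0.1511 0.1576 0.164 ]
0.11383896873513105
```

View pics/w7.png

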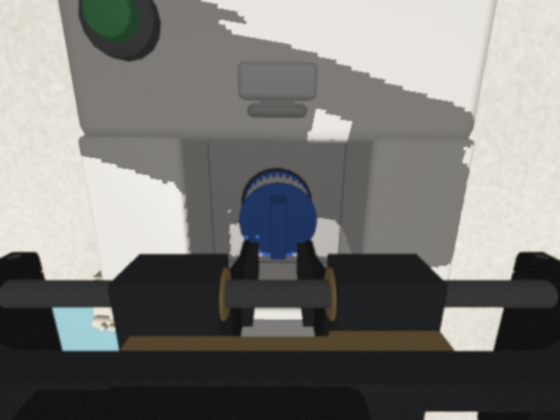

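>>> send_rows:
  fingers: [0,0,0,0,0,0,0,0,0,0]
  dp:
    - [0.5,2,0]
    - [0.5,2,0]
    - [0.5,2,-10]
    - [0.5,2,-20]
    - [0.5,2,-28]
    - [0.5,2,-34]
    - [0.5,2,-38]
    - [0.5,2,-41]
    - [0.5,2,-43]
    - [0.5,2,-44]
  turn:
    - [0,0,0]
    - [0,0,0]
    - [0,0,0]
    - [0,0,0]
    - [0,0,0]
    - [0,0,0]
    - [0,0,0]
    - [0,0,0]
    - [0,0,0]
    - [0,0,0]

```text
time_s: 10.75
position: [0.5921, 0.0649, 0.1134]
tcp_rot: [[0.0, -0.159, 0.987], [-0.001, 0.987, 0.159], [-1.0, -0.001, -0.0]]
force: [-13.5, -0.1, 40.8]
opening: 0.008
```

>>> send_rows:
  fingers: [0,0,0,0,0,0,0,0,0,0]
  dp:
    - [0,0,20]
    - [0,0,55]
    - [0,0,95]
    - [0,0,135]
    - [0,0,175]
    - [0,0,215]
    - [0,0,245]
    - [2,-12,255]
    - [6,-40,255]
    - [12,-76,255]
  turn:
    - [0,0,0]
    - [0,0,0]
    - [0,0,0]
    - [0,0,0]
    - [0,0,0]
    - [0,0,0]
    - [0,0,0]
    - [0,0,0]
    - [0,0,0]
    - [0,0,0]

```text
time_s: 11.58
position: [0.604, -0.0103, 0.369]
tcp_rot: [[0.002, -0.163, 0.987], [-0.001, 0.987, 0.163], [-1.0, -0.001, 0.001]]
force: [0.3, -0.2, -0.4]
opening: 0.007
```

```bash
python3 snap.py w8;python3 snap.py t8 top
python3 - <<'E'
import numpy as np
from h import *
import cv2
c=dict(np.load("t8.npz"))
x=cv2.resize(c["img"][120:260,110:310],None,fx=4,fy=4);cv2.imwrite("pics/t8c.png",x)
O=np.array([579,158.3]);a=np.radians(9);ex=np.array([np.cos(a),np.sin(a)]);ey=np.array([-ex[1],ex[0]])
print("start",O-242*ey)
for d in range(112,2,-6):
    t=np.radians(d);r=125+9.5*(112-d)/110
    y=-164+r*np.cos(t)-5*np.sin(t)-9.5;z=119.5+r*np.sin(t)+5*np.cos(t)
    print(d,(O+y*ey).round(1),round(z,1))
E
```

```text
11.5833 [ 0.604  -0.0103  0.369 ] [[0.002, -0.163, 0.987], [-0.001, 0.987, 0.163], [-1.0, -0.001, 0.001]] [ 0.3 -0.2 -0.4] open 0.007 [-11.6  21.2  73.8  -0.   84.9 -20.9]
11.6333 [ 0.6054 -0.0192  0.3677] [[0.001, -0.156, 0.988], [-0.008, 0.988, 0.156], [-1.0, -0.008, -0.0]] [ 2.3 -3.5  0.2] open 0.009 [-12.1  21.4  73.6  -0.5  84.8 -21.1]
start [616.85714054 -80.72057842]
112 [614.2 -63.9] 233.5
106 [612.3 -52. ] 238.8
100 [610.3 -39.5] 242.8
94 [608.3 -26.7] 245.4
88 [606.2 -13.6] 246.7
82 [ 6.041e+02 -4.000e-01] 246.5
76 [602.1  12.8] 245.0
70 [600.   25.7] 242.1
64 [598.   38.4] 237.8
58 [596.1  50.6] 232.1
52 [594.2  62.2] 225.2
46 [592.5  73.1] 217.0
40 [590.9  83. ] 207.7
34 [589.5  92. ] 197.3
28 [588.2 100. ] 186.0
22 [587.2 106.7] 173.9
16 [586.3 112.1] 161.0
10 [585.7 116.2] 147.7
4 [585.2 118.9] 133.9
```

View pics/w8.png

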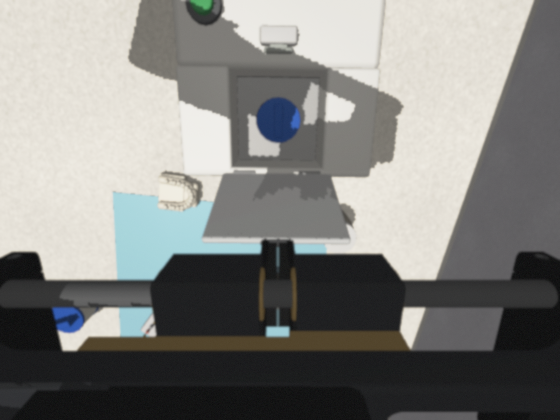

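View pics/t8c.png

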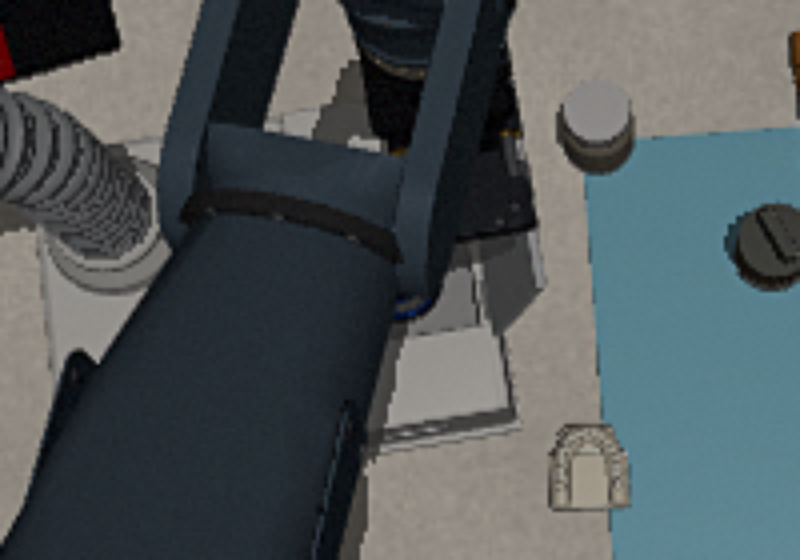

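Run:
```python
import numpy as np
from h import *
c=dict(np.load("w8.npz"));O=np.array([.579,.1583]);a=np.radians(9);ex=np.array([np.cos(a),np.sin(a)]);ey=np.array([-ex[1],ex[0]])
W=cloud(c)
for uv in((215,237),(330,237),(215,240),(250,200)):
    p=W[uv[1],uv[0]];q=p[:2]-O;print(uv,p,"ext",q@ex,q@ey, ray(c,uv,.256))
```

```text
(215, 237) [ 0.54957182 -0.05533107  0.24864046] ext -0.062485137259866055 -0.20639733620830045 [ 0.55066669 -0.05210844  0.256     ]
(330, 237) [ 0.66267225 -0.03655476  0.24916743] ext 0.052160108345426975 -0.20554499498031664 [ 0.66093975 -0.03401395  0.256     ]
(215, 240) [ 0.55017741 -0.05773059  0.25045298] ext -0.062262370711220955 -0.20886204762102795 [ 0.55099596 -0.05523829  0.256     ]
(250, 200) [ 0.57581213 -0.03023034  0.18352033] ext -0.03264126658060496 -0.18571052272759617 [ 0.57908089 -0.00970571  0.256     ]
```

>>> send_rows:
  fingers: [0,0,0,0,0,0,0,0,0,0]
  dp:
    - [4,-25,0]
    - [9,-52,0]
    - [12,-68,-5]
    - [12,-68,-25]
    - [12,-68,-60]
    - [12,-68,-95]
    - [12,-68,-120]
    - [12,-68,-138]
    - [12,-68,-143]
    - [12,-68,-143]
  turn:
    - [0,0,0]
    - [0,0,0]
    - [0,0,0]
    - [0,0,0]
    - [0,0,0]
    - [0,0,0]
    - [0,0,0]
    - [0,0,0]
    - [0,0,0]
    - [0,0,0]

```text
time_s: 12.52
position: [0.6151, -0.0837, 0.2212]
tcp_rot: [[-0.006, -0.154, 0.988], [-0.002, 0.988, 0.154], [-1.0, -0.001, -0.006]]
force: [-0.7, -0.5, -0.1]
opening: 0.004
```

```bash
python3 snap.py s9 side;  python3 - <<'E'
import cv2
im=cv2.imread("pics/s9.png");cv2.imwrite("pics/s9c.png",cv2.resize(im[60:240,160:360],None,fx=3.3,fy=3.3))
E
```

```text
12.5167 [ 0.6151 -0.0837  0.2212] [[-0.006, -0.154, 0.988], [-0.002, 0.988, 0.154], [-1.0, -0.001, -0.006]] [-0.7 -0.5 -0.1] open 0.004 [-17.9  30.1  82.5  -0.2  67.7 -26.7]
```

View pics/s9c.png

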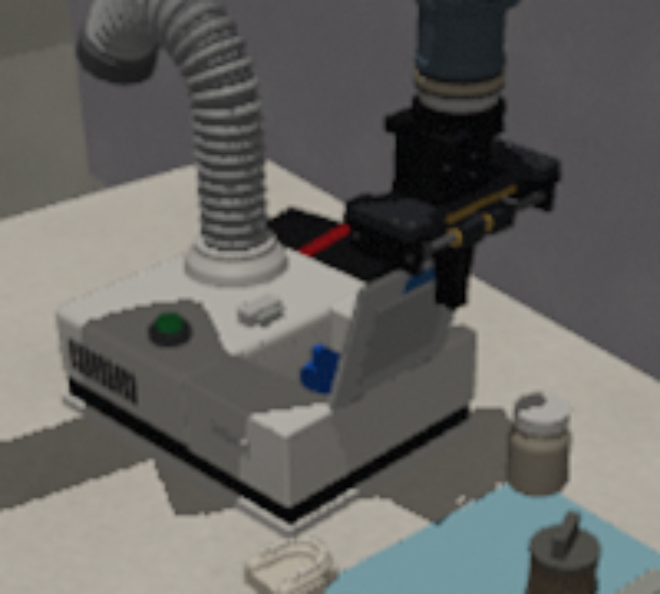

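>>> send_rows:
  fingers: [0,0,0,0,0,0,0,0,0,0]
  dp:
    - [0,10,6]
    - [-1,20,11]
    - [-3,32,17]
    - [-5,44,21]
    - [-7,57,24]
    - [-9,70,25]
    - [-11,83,25]
    - [-13,96,24]
    - [-15,105,22]
    - [-15,109,21]
  turn:
    - [0,0,0]
    - [0,0,0]
    - [0,0,0]
    - [0,0,0]
    - [0,0,0]
    - [0,0,0]
    - [0,0,0]
    - [0,0,0]
    - [0,0,0]
    - [0,0,0]

```text
time_s: 13.4
position: [0.6006, 0.027, 0.2438]
tcp_rot: [[-0.004, -0.155, 0.988], [-0.002, 0.988, 0.155], [-1.0, -0.002, -0.004]]
force: [1.0, -0.6, 1.3]
opening: 0.004
```

```bash
python3 snap.py s10 side;  python3 - <<'E'
import cv2
im=cv2.imread("pics/s10.png");cv2.imwrite("pics/s10c.png",cv2.resize(im[60:240,160:360],None,fx=3.3,fy=3.3))
E
```

```text
13.4 [0.6006 0.027  0.2438] [[-0.004, -0.155, 0.988], [-0.002, 0.988, 0.155], [-1.0, -0.002, -0.004]] [ 1.  -0.6  1.3] open 0.004 [ -8.   27.1  84.1  -0.2  69.  -16.9]
```

View pics/s10c.png

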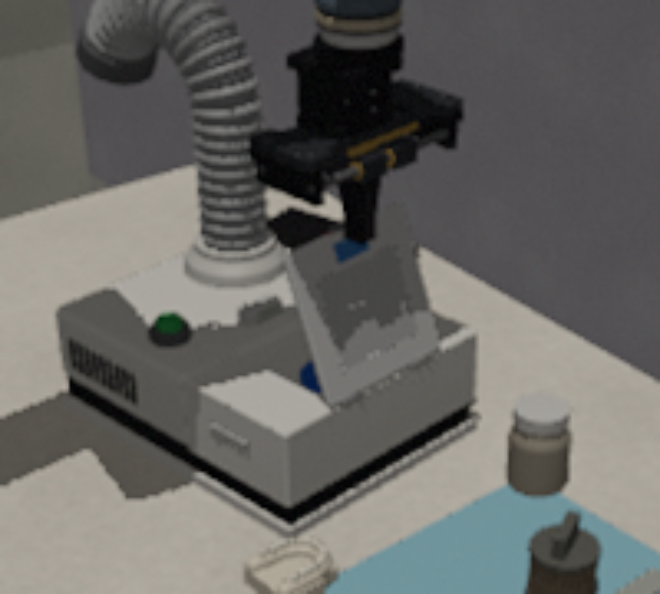

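>>> send_rows:
  fingers: [0,0,0,0,0,0,0,0,0,0]
  dp:
    - [-3,11,-6]
    - [-5,24,-12]
    - [-6,35,-19]
    - [-8,46,-27]
    - [-10,56,-36]
    - [-11,65,-46]
    - [-12,73,-58]
    - [-13,80,-70]
    - [-14,85,-80]
    - [-14,85,-83]
  turn:
    - [0,0,0]
    - [0,0,0]
    - [0,0,0]
    - [0,0,0]
    - [0,0,0]
    - [0,0,0]
    - [0,0,0]
    - [0,0,0]
    - [0,0,0]
    - [0,0,0]

```text
time_s: 14.28
position: [0.5846, 0.1136, 0.1581]
tcp_rot: [[-0.009, -0.156, 0.988], [-0.001, 0.988, 0.156], [-1.0, 0.0, -0.009]]
force: [-0.4, 1.0, 0.1]
opening: 0.005
```

```bash
python3 snap.py s11 side;  python3 - <<'E'
import cv2
im=cv2.imread("pics/s11.png");cv2.imwrite("pics/s11c.png",cv2.resize(im[60:240,160:360],None,fx=3.3,fy=3.3))
E
```

```text
14.2833 [0.5846 0.1136 0.1581] [[-0.009, -0.156, 0.988], [-0.001, 0.988, 0.156], [-1.0, 0.0, -0.009]] [-0.4  1.   0.1] open 0.005 [ 0.3 32.7 89.6 -0.1 58.3 -8.7]
```

View pics/s11c.png

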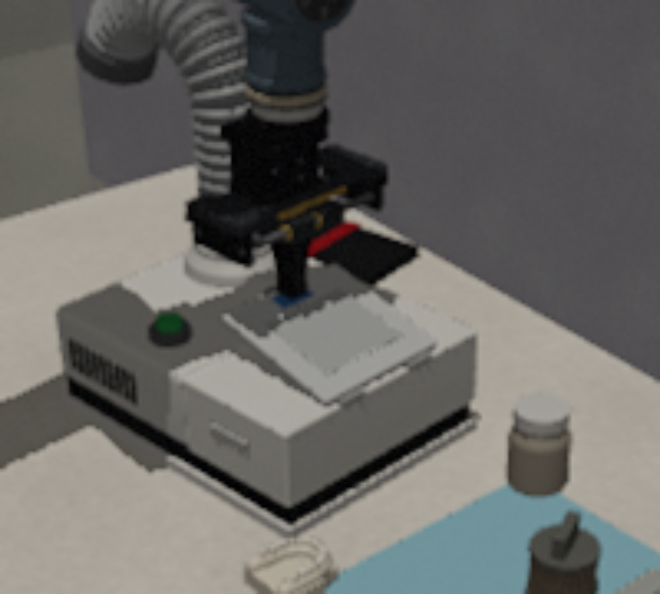

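>>> send_rows:
  fingers: [0,0,0,0,0,0,0,0,0,0]
  dp:
    - [0,2,-6]
    - [0,4,-12]
    - [0.5,5,-18]
    - [0.5,6,-22]
    - [0.5,6,-25]
    - [0.5,6,-28]
    - [0.5,6,-31]
    - [0.5,6,-33]
    - [0.5,6,-35]
    - [0.5,6,-36]
  turn:
    - [0,0,0]
    - [0,0,0]
    - [0,0,0]
    - [0,0,0]
    - [0,0,0]
    - [0,0,0]
    - [0,0,0]
    - [0,0,0]
    - [0,0,0]
    - [0,0,0]

```text
time_s: 15.17
position: [0.5856, 0.1195, 0.1236]
tcp_rot: [[-0.008, -0.156, 0.988], [-0.001, 0.988, 0.156], [-1.0, 0.001, -0.008]]
force: [-3.4, 1.4, 14.7]
opening: 0.004
```

>>> send_rows:
  fingers: [0,0,0,0,0,0,0,0,0,0]
  dp:
    - [0,0,15]
    - [0,0,40]
    - [-8,4,75]
    - [-18,12,95]
    - [-30,20,100]
    - [-45,28,100]
    - [-60,32,100]
    - [-70,32,100]
    - [-72,32,100]
    - [-72,32,100]
  turn:
    - [0,0,0]
    - [0,0,0]
    - [0,0,0.1]
    - [0,0,0.2]
    - [0,0,0.3]
    - [0,0,0.4]
    - [0,0,0.5]
    - [0,0,0.6]
    - [0,0,0.7]
    - [0,0,0.8]

```text
time_s: 16.0
position: [0.5125, 0.1515, 0.2235]
tcp_rot: [[-0.006, -0.82, 0.572], [-0.006, 0.572, 0.82], [-1.0, 0.001, -0.008]]
force: [0.7, 0.8, 0.4]
opening: 0.001
```

```bash
python3 snap.py w12; python3 snap.py s12 side
python3 - <<'E'
import numpy as np,cv2
from h import *
im=cv2.imread("pics/s12.png");cv2.imwrite("pics/s12c.png",cv2.resize(im[60:240,160:360],None,fx=3.3,fy=3.3))
c=dict(np.load("w12.npz"));W=cloud(c)
r=np.hypot(W[...,0]-.4865,W[...,1]-.1792)*1000
for lo in range(0,30,2):
    q=W[(r>=lo)&(r<lo+2)&(W[...,2]<.16)&(W[...,2]>.1)]
    if len(q):print(lo,len(q),np.median(q[:,2]).round(4),c["img"][(r>=lo)&(r<lo+2)].mean(0).round())
E
```

```text
16.0 [0.5125 0.1515 0.2235] [[-0.006, -0.82, 0.572], [-0.006, 0.572, 0.82], [-1.0, 0.001, -0.008]] [0.7 0.8 0.4] open 0.001 [  4.7  23.4  94.7  -0.4  62.3 -50.3]
16.05 [0.5131 0.1514 0.2235] [[-0.005, -0.822, 0.569], [-0.006, 0.57, 0.822], [-1.0, 0.0, -0.008]] [-0.8 -0.5  0.8] open 0.011 [  4.7  23.4  94.7  -0.4  62.3 -50.4]
0 19 0.1358 [34. 35. 34.]
2 57 0.136 [44. 50. 46.]
4 89 0.136 [49. 55. 51.]
6 129 0.1359 [51. 57. 52.]
8 167 0.136 [48. 53. 46.]
10 190 0.1356 [33. 36. 34.]
12 182 0.1302 [31. 33. 33.]
14 257 0.126 [34. 38. 39.]
16 286 0.126 [35. 37. 39.]
18 318 0.1259 [36. 37. 38.]
20 228 0.1222 [37. 39. 40.]
22 330 0.1141 [42. 43. 45.]
24 388 0.114 [44. 46. 47.]
26 428 0.1141 [46. 49. 50.]
28 454 0.1141 [45. 47. 48.]
```

View pics/w12.png

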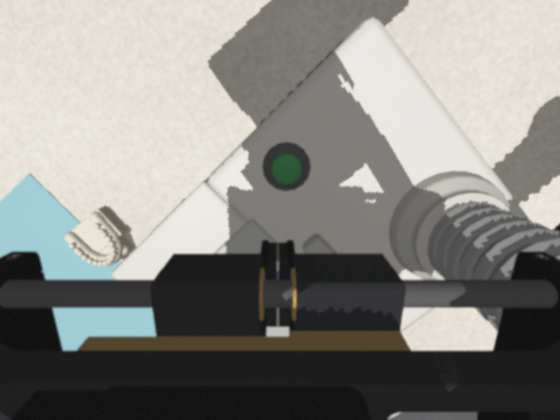

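View pics/s12c.png

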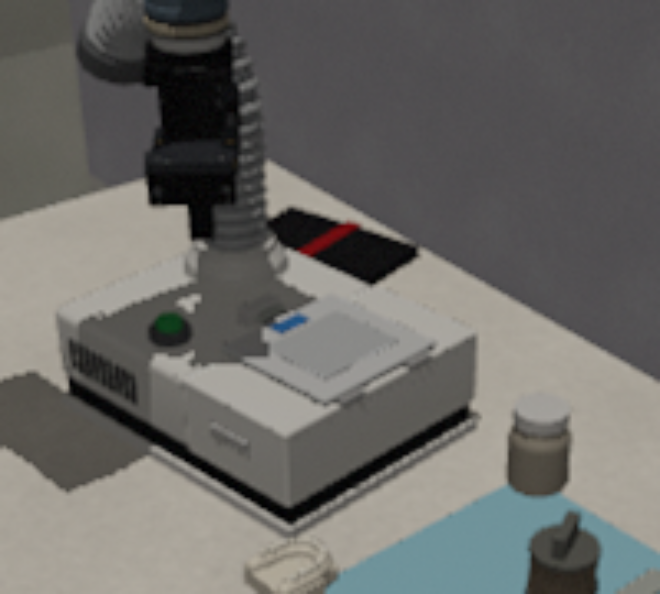

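>>> send_rows:
  fingers: [0,0,0,0,0,0,0,0,0,0]
  dp:
    - [-10,10,0]
    - [-20,20,-10]
    - [-26.5,28,-30]
    - [-26.5,28,-50]
    - [-26.5,28,-65]
    - [-26.5,28,-73]
    - [-26.5,28,-76]
    - [-26.5,28,-76]
    - [-26.5,28,-76]
    - [-26.5,28,-76]
  turn:
    - [0,0,0.1]
    - [0,0,0.2]
    - [0,0,0.25]
    - [0.006,-0.006,0.25]
    - [0.006,-0.006,0.25]
    - [0.006,-0.006,0.25]
    - [0.006,-0.006,0.25]
    - [0.006,-0.006,0.25]
    - [0.006,-0.006,0.25]
    - [0.006,-0.006,0.25]

```text
time_s: 16.93
position: [0.488, 0.1794, 0.1484]
tcp_rot: [[0.004, -0.934, 0.357], [-0.0, 0.357, 0.934], [-1.0, -0.004, 0.001]]
force: [0.7, -0.7, 1.3]
opening: 0.006
```

>>> send_rows:
  fingers: [0,0,0,0,0,0,0,0]
  dp:
    - [-1.5,0,-5]
    - [-1.5,0,-10]
    - [-1.5,0,-14]
    - [-1.5,0,-17]
    - [-1.5,0,-20]
    - [-1.5,0,-22]
    - [-1.5,0,-23]
    - [-1.5,0,-23]
  turn:
    - [0,0,0]
    - [0,0,0]
    - [0,0,0]
    - [0,0,0]
    - [0,0,0]
    - [0,0,0]
    - [0,0,0]
    - [0,0,0]

```text
time_s: 17.6
position: [0.487, 0.1795, 0.1307]
tcp_rot: [[0.007, -0.934, 0.356], [-0.0, 0.356, 0.934], [-1.0, -0.007, 0.002]]
force: [-9.1, -1.7, 41.6]
opening: 0.003
```

```bash
python3 snap.py w13; python3 snap.py s13 side
python3 - <<'E'
import numpy as np,cv2
from h import *
im=cv2.imread("pics/s13.png");cv2.imwrite("pics/s13c.png",cv2.resize(im[130:190,180:260],None,fx=8,fy=8,interpolation=cv2.INTER_CUBIC))
c=dict(np.load("w13.npz"));x=cv2.convertScaleAbs(c["img"][150:290,210:345],alpha=2.5);cv2.imwrite("pics/w13c.png",cv2.resize(x,None,fx=4.2,fy=4.2,interpolation=cv2.INTER_CUBIC))
hsv=cv2.cvtColor(c["img"],cv2.COLOR_BGR2HSV);m=cv2.inRange(hsv,(50,80,15),(90,255,255))>0;m[:150]=0;m[290:]=0
W=cloud(c)[m];print(m.sum(),np.nanpercentile(W[:,2],[5,25,50,75,95]))
E
```

```text
17.6 [0.487  0.1795 0.1307] [[0.007, -0.934, 0.356], [-0.0, 0.356, 0.934], [-1.0, -0.007, 0.002]] [-9.1 -1.7 41.6] open 0.003 [ 7.900e+00  2.980e+01  1.025e+02 -1.000e-01  4.720e+01 -6.110e+01]
17.65 [0.487  0.1795 0.1307] [[0.007, -0.934, 0.356], [-0.0, 0.356, 0.934], [-1.0, -0.007, 0.002]] [-8.7 -1.9 41.6] open 0.007 [ 7.900e+00  2.980e+01  1.025e+02 -1.000e-01  4.720e+01 -6.110e+01]
386 [0.12688472 0.12832765 0.12917781 0.13123605 0.15346993]
```

View pics/w13c.png

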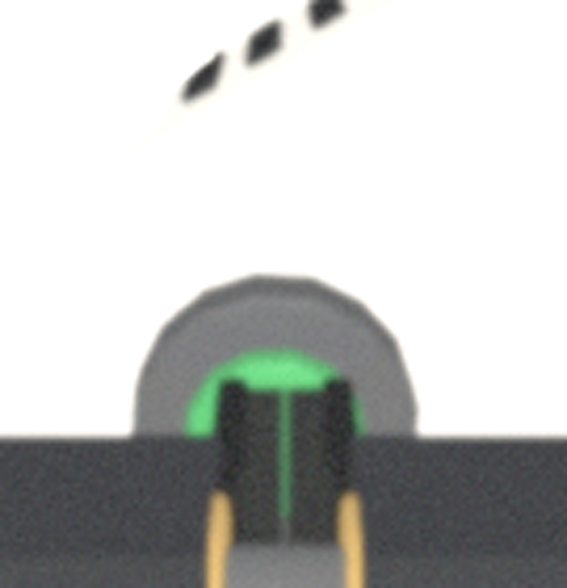

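View pics/s13c.png

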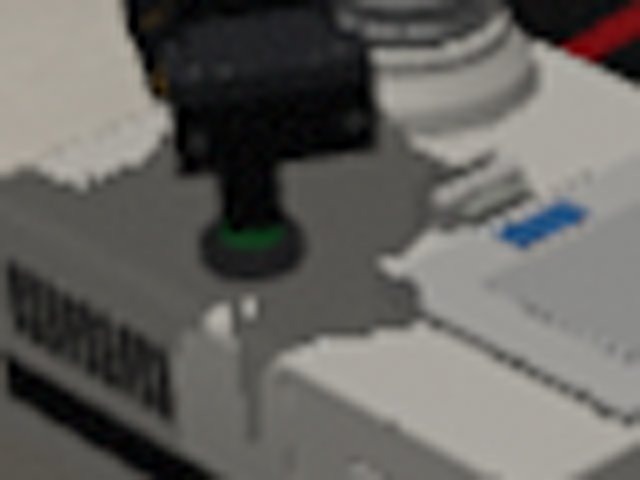

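>>> send_rows:
  fingers: [0,0,0,0,0,0,0,0,0,0]
  dp:
    - [0,0,8]
    - [0,0,25]
    - [0,0,50]
    - [0,0,80]
    - [-10,0,110]
    - [-30,0,140]
    - [-55,-10,160]
    - [-80,-20,180]
    - [-90,-30,190]
    - [-90,-30,190]
  turn:
    - [0,0,0]
    - [0,0,0]
    - [0,0,0]
    - [0,0,0]
    - [0,0,0]
    - [0,0,0]
    - [0,0,0]
    - [0,0,0]
    - [0,0,0]
    - [0,0,0]

```text
time_s: 18.53
position: [0.3953, 0.1487, 0.3226]
tcp_rot: [[0.01, -0.934, 0.357], [-0.001, 0.357, 0.934], [-1.0, -0.01, 0.003]]
force: [0.2, -0.4, -0.6]
opening: 0.004
```

>>> send_rows:
  fingers: [0,0,0,0]
  dp:
    - [0,0,0]
    - [0,0,0]
    - [0,0,0]
    - [0,0,0]
  turn:
    - [0,0,0]
    - [0,0,0]
    - [0,0,0]
    - [0,0,0]

```text
time_s: 18.87
position: [0.3957, 0.1489, 0.3217]
tcp_rot: [[0.009, -0.934, 0.357], [-0.001, 0.357, 0.934], [-1.0, -0.008, 0.002]]
force: [-0.9, -0.4, 0.5]
opening: -0.001
```

```bash
python3 snap.py w14; python3 snap.py s14 side
python3 - <<'E'
import numpy as np,cv2
from h import *
O=np.array([.579,.1583]);a=np.radians(9);ex=np.array([np.cos(a),np.sin(a)]);ey=np.array([-ex[1],ex[0]])
for n in("w14","s14"):
    c=dict(np.load(n+".npz"));W=cloud(c)
    q=W[...,:2]-O;X=q@ex;Y=q@ey
    def med(x0,x1,y0,y1):
        m=(X>x0)&(X<x1)&(Y>y0)&(Y<y1)&(W[...,2]>.09)&(W[...,2]<.16);return m.sum(),np.median(W[m][:,2]).round(4)
    print(n,"cover near hinge",med(-.06,.06,-.15,-.13),"free edge",med(-.06,-.025,-.035,-.023),med(.025,.06,-.035,-.023),"deck",med(-.05,0,.02,.06),"btn",med(-.096,-.08,.027,.043))
im=cv2.imread("pics/s14.png");cv2.imwrite("pics/s14c.png",cv2.resize(im[100:400,160:480],None,fx=2.4,fy=2))
E
```

```text
18.8667 [0.3957 0.1489 0.3217] [[0.009, -0.934, 0.357], [-0.001, 0.357, 0.934], [-1.0, -0.008, 0.002]] [-0.9 -0.4  0.5] open -0.001 [ 5.500e+00  6.800e+00  1.015e+02 -1.000e-01  7.130e+01 -6.360e+01]
18.9167 [0.3956 0.1489 0.3217] [[0.008, -0.934, 0.357], [-0.001, 0.357, 0.934], [-1.0, -0.008, 0.002]] [ 0.6 -0.6 -0.8] open 0.004 [ 5.500e+00  6.800e+00  1.015e+02 -1.000e-01  7.130e+01 -6.360e+01]
w14 cover near hinge (np.int64(0), np.float64(nan)) free edge (np.int64(0), np.float64(nan)) (np.int64(0), np.float64(nan)) deck (np.int64(2), np.float64(0.1136)) btn (np.int64(154), np.float64(0.1362))
s14 cover near hinge (np.int64(139), np.float64(0.1242)) free edge (np.int64(19), np.float64(0.1232)) (np.int64(19), np.float64(0.1238)) deck (np.int64(82), np.float64(0.1155)) btn (np.int64(17), np.float64(0.1367))
  return _methods._mean(a, axis=axis, dtype=dtype,
  ret = ret.dtype.type(ret / rcount)
```

View pics/s14c.png

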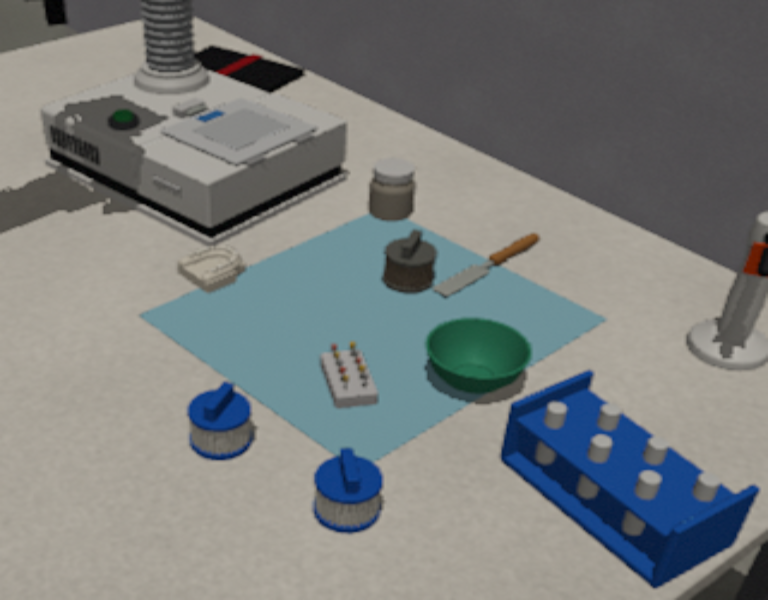

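View pics/w14.png

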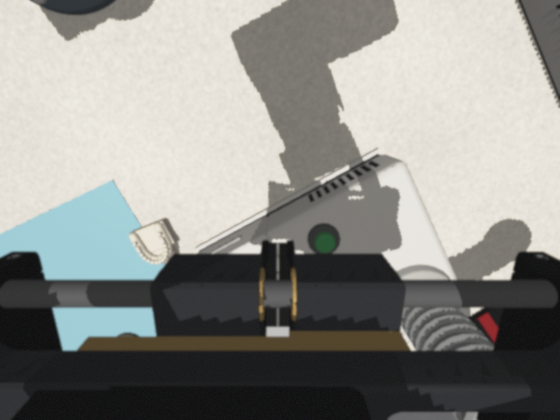

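Cover is flush (0.124 m at both the hinge and the free edge), the button has sprung back, the bystanders look unmoved and the arm is clear. Handing in.

```bash
python3 -c "
from rig import bot
print(bot.hand_in())"
```

```text
the job is handed in; nothing more can be done
None
```

The job is done and handed in at about 19 s, well inside the 56 s limit. I set the leftmost clean cartridge on the spigot and pressed it home with the cover open. I then closed the cover, pressed it past the catch, pressed the start button in and let it go.

**Cartridge:** The bar top stopped at 113.4 mm, against about 113 mm expected. The cap read about 90 mm, against 91 mm for a cartridge fully home.

**Cover:** The outer face read 123–124 mm at both the hinge and the free edge, against 124.5 mm for shut, so it lies flush.

**Button:** It went in about 6 mm and sprang back to where it started, 136 mm.

**Surroundings and arm:** The spent cartridge and the bystanders looked unmoved in the last side picture. The arm was clear of everything.

**Checks that disagreed:**
- The button's top read 136 mm instead of the 133 mm given. It bottomed out at about 130 mm, so the 6 mm travel still agrees.
- The fingertips pressed harder than needed for a moment, about 41 N on both the bar and the button. That is just over the 40 N figure given for the arm and gripper body, but only the fingertips were touching, and it is well under the 120 N wrist limit.

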